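# Tip the storage box's lid shut and latch it

## Task

Close the plastic storage box without grasping anything: with the fingertips, push its standing lid over from behind so that it tips and drops shut, then push the two open front latches down, one after the other, until each lies fully against the front of the box. Nothing is to be pinched, lifted or carried: push gently, do not shove the box along the sideboard, leave the latches up until the lid is down, and leave everything else where it stands.

Things in the scene. Friction and masses are not known exactly. Their poses are not given: they have to be found in the camera images.
- storage_box: Clear plastic box, 2 kg full, loose on the tiles, 170 mm (its x) by 260 mm (its y) by 105 mm high, 114 mm with the lid shut. Origin: centre of its underside, z up. Front, with two open latches: its -x side, facing the robot's right (-y) within 20 degrees; the +y end is nearer the robot. Back (+x): two fastened latches, the lid's hinge. Some 10 to 20 N sideways makes it slide.
- lid (a joint): Angle of the white plastic lid, rad: 0 = shut (level on the box), pi/2 = upright, stop at 1.92 leaning back. Starts at 1.66 to 1.84. Mass 250 g. The hinge is a little stiff (0.1 N m): near upright the lid stays where it is left; pushed some 0.4 rad past upright toward the front it falls shut by itself in about a second. Pushing near its top takes about 1 to 2 N.
- lid_edge (a point): Middle of the lid's free edge, on its outer face (the top edge while it stands, about 290 mm above the tiles), 186 mm from the hinge line. The lid is 272 mm wide along y. Its outer face (back when standing, top when shut) lies 5 mm off the plane through the hinge at the edges, 8 mm over the middle panel. The 120 mm of edge between the latches is free for pushing.
- lid_hinge (a point): Middle of the lid's hinge line, which runs along the box's y at x = +95 mm, z = 106 mm in the box's frame.
- latch_near (a joint): Angle of the front latch nearer the robot, rad: 0 = pushed fully down (hanging flat before the front of the shut box; a stop), pi/2 = straight out from the lid's edge, more = folded up further, stop at 2.5. Starts at 1.5 to 2.2. Grey plastic flap 50 mm wide (along y), 38 mm long from hinge to tip, 4 mm thick. Hinge friction holds it where it is left: about 1.5 N at the tip moves it.
- latch_near_tip (a point): Middle of the free edge of that latch, on its outer face.
- latch_near_hinge (a point): Middle of that latch's hinge line, on the lid's free edge, along the box's y. With the lid shut: x = -95 mm, y = +85 mm, z = 106 mm in the box's frame.
- latch_far (a joint): Angle of the other front latch, farther from the robot: the same flap, the same values. Starts at 1.5 to 2.2, independently.
- latch_far_tip (a point): Middle of the free edge of the far latch, on its outer face.
- latch_far_hinge (a point): Middle of the far latch's hinge line. With the lid shut: x = -95 mm, y = -85 mm, z = 106 mm in the box's frame.
- kahk_stamp: Bystander: wooden kahk stamp standing face down, a 60 mm disc with a turned handle, 70 mm high, in front of the box. Origin: centre of its underside.
- sugar_shaker: Bystander: upright steel sugar shaker with a press button on top, 66 mm across, 139 mm high, by the box's far end. Origin: centre of its underside.
- spoon_rest: Bystander: white ceramic spoon rest, a 96 mm dish with a handle to its -x, 160 mm long in all, 19 mm high, behind the box. Origin: underside of the dish's centre.
- rolled_mat: Bystander: silicone baking mat rolled tight, 300 mm long (along its x), 54 mm thick, lying on the right. Origin: centre of its underside.
- steel_tray: Bystander: steel tray 240 x 340 mm with rims 22 mm high, on the left. Origin: centre of its underside.
- cutter_large: Bystander: steel ring cutter, 72 mm across, 30 mm high, on the tray. Origin: centre of its lower edge.
- cutter_small: Bystander: steel ring cutter, 50 mm across, 30 mm high, on the tray. Origin: centre of its lower edge.

How it is judged:
By the outcome, as a careful person would: the job done as asked, in the order asked, and still so for the second after the job is handed in, with the robot touching nothing.
It also fails if it takes over 54 s, if anything falls off the work surface, if the arm or the gripper's body presses on something with over 40 N, if the wrist force passes 120 N, or if a joint passes its speed limit or range.

## Robot

A 6-joint arm with a two-finger parallel gripper is mounted at the origin on the work surface. World frame = base frame: x ahead of the robot, y to its left, z up, the work surface at z = 0. Lengths are in mm, angles in degrees, forces in N, time in s.
With the tool pointing down it reaches from about 350 to 850 mm from the base axis. Payload 8.1 kg.
Tool frame: the origin (TCP) lies on the centre line of the jaws, within the pads' length; the fingertips stand 19 mm ahead of it and the grasp point (between the pads) is the TCP (r.tip_reach is the z of the fingertips in the tool frame, in mm); z points along the fingers, y is the line along which they close (so a half turn about z gives the same grasp; the last joint's range is limited). The gripper opens to 85 mm and grips with 20 to 120 N. Pads are 22 mm wide; open, the fingers measure 114 mm over their backs; the gripper's body (76 mm by 85 mm) begins 54 mm behind the grasp point. The pads swing forward as they close: fully open they stand 13 mm farther back than shut.
Start: joints at [-4.893, 7.471, 85.268, -0, 87.261, -4.893], TCP at [600.005, 0.022, 250.292] pointing down, gripper open.
Joint ranges: [-169.43, 169.43], [-51.17, 129.36], [1.28, 143.12], [-76.62, 256.62], [0, 156.53], [-152.29, 152.29]. Speed limits (degrees/s): [136.94, 136.94, 159.86, 180, 180, 180].

## Interface

Orientations are given as [roll, pitch, yaw] about the fixed x, y, z axes, in that order (R = Rz(yaw) Ry(pitch) Rx(roll)).
In Python, from bench import r gives the robot as it stands. The module is installed in compiled form; this text tells all that it offers.
- The arm moves only by the shell command python3 -m handwheel 'ROWS' [FORCE]. ROWS is JSON, a list of rows, each a list of 7 numbers: the shift along the tool's x, y, z in m, then the turn, a rotation vector about the tool's x, y, z in degrees, then the finger opening in m, from 0 to 0.0854. In form: [[tx, ty, tz, ax, ay, az, claw], ...]. A call has 1 to 8 rows; each row shifts and turns the commanded pose from where the row before left it, along the tool's axes as they then stand; what a row does not reach is not made up. A row lasts 1/12 s, in which the tool goes at most 41.7 mm and 7.16 degrees, less where a joint would pass 70% of its speed; a pose out of reach is approached as far as the arm can. A call with a gripper value outside its range is refused whole. The fingers move at their own pace and stop on an object; FORCE is the grip in N (left out, the last holds). Time passes only in rows, so rows that do not move let the fingers close. It gives the time, the measured TCP pose, the force, the opening and the grip force at its end, in the units of the state.
- r.sense(): the state, without advancing time (a new reading comes with each control period).
- r.snapshot(name): name is "scene" or "side" or "wrist"; returns (picture, depth): 420x560x3 uint8, blue, green, red; 420x560 float32, mm along the optical axis (not along the pixel's ray), 0 where there is no reading.
- r.calibration(name): a dict with "vfov" (degrees; the focal length in pixels is half the picture's height over the tangent of half this angle, whatever the lens; pixels are square), "cx", "cy" (the principal point, pixels), "rvec" (rotation vector, rad) and "tvec" (3), from world to camera coordinates, as OpenCV has them; the wrist camera has in their place "tool_from_camera" (4x4, takes a point from camera to tool coordinates, whose origin is the TCP and whose axes are the flange's). Camera axes: x right, y down, z forward; pixel columns grow to the right and rows downward; lengths in mm; the calibration is good to about 2 mm. The wrist camera is an equidistant fisheye: a pixel r from the principal point sees the ray r / f radians off the axis. A picture is of the moment at which its call begins: read the wrist's pose just before it. calibration takes no time and is no camera call.
- r.hand_in(): hands the job in; it is judged then, once.
The state is a dict: "time": time; "joint_pos": joint angles; "qd": joint speeds; "joint_efforts": joint torques, N m; "tool_pos": TCP position; "tcp_rot": TCP orientation; "ft_force": force on the tool from outside, world axes, zero at the start; "wrist_torque": the same for the moment, N m; "finger_gap": finger opening in mm; "grip_force": force on a finger pad.
Only numpy, scipy, OpenCV 4.12 (cv2) and the standard library are available. Lean on these libraries where they do the work, as an engineer would, in place of code of your own. Each camera call takes 0.05 s, during which the arm holds its last target. There are 200 camera calls.

## Working session

There is one attempt and no reset: what is moved stays moved. The work goes in short steps, Python scripts to look and compute and a shell command to move; the robot and the scene stay as the last step left them, time stands still between calls to the robot, and variables do not carry over. Pictures are saved under pics/ and viewed, at most 10 in all, crops included, and the job is handed in when it is done.

```bash
mkdir -p pics
cat > h.py <<'E'
import numpy as np, cv2
from bench import r
def cam(n):
    c=r.calibration(n); f=210/np.tan(np.radians(c["vfov"]/2)); R=cv2.Rodrigues(np.array(c["rvec"],float))[0]
    return f,c["cx"],c["cy"],R,np.array(c["tvec"],float).ravel()
def cloud(n,depth):
    f,cx,cy,R,t=cam(n); v,u=np.mgrid[0:420,0:560]
    P=np.stack([(u-cx)/f*depth,(v-cy)/f*depth,depth],-1)
    return (P-t)@R   # world
E
python3 - <<'E'
from h import *
for n in("scene","side"):
    p,d=r.snapshot(n); cv2.imwrite(f"pics/{n}0.png",cv2.resize(p,(800,600))); np.save(f"{n}_d.npy",d); cv2.imwrite(f"{n}_raw.png",p)
    f,cx,cy,R,t=cam(n); print(n,f,cx,cy,"pos",(-R.T@t).round(),"axis",R[2].round(2))
E
```

```text
scene 425.148229560691 284.903747112484 215.8858227302557 pos [1308.  121. 1321.] axis [-0.49 -0.06 -0.87]
side 382.1122180238672 280.8455430142629 205.32409841234414 pos [360. 805. 797.] axis [ 0.26 -0.71 -0.66]
```

View pics/scene0.png

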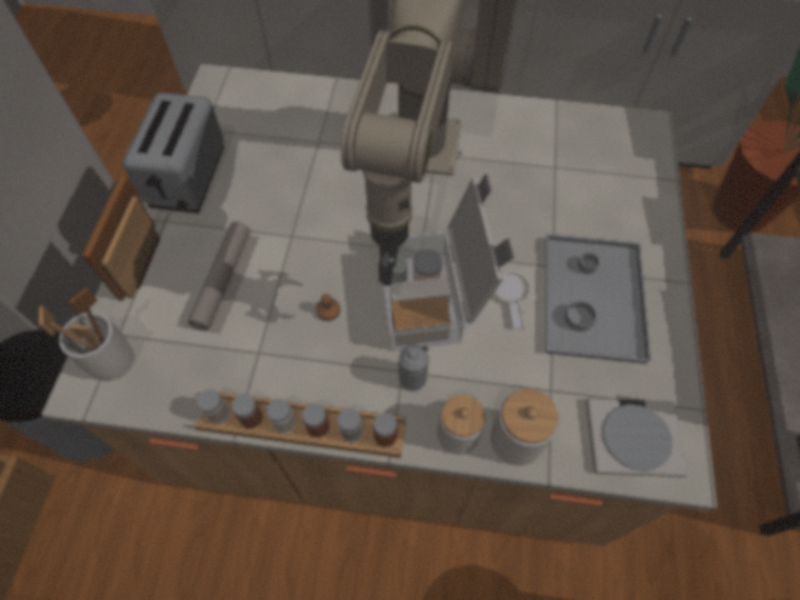

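View pics/side0.png

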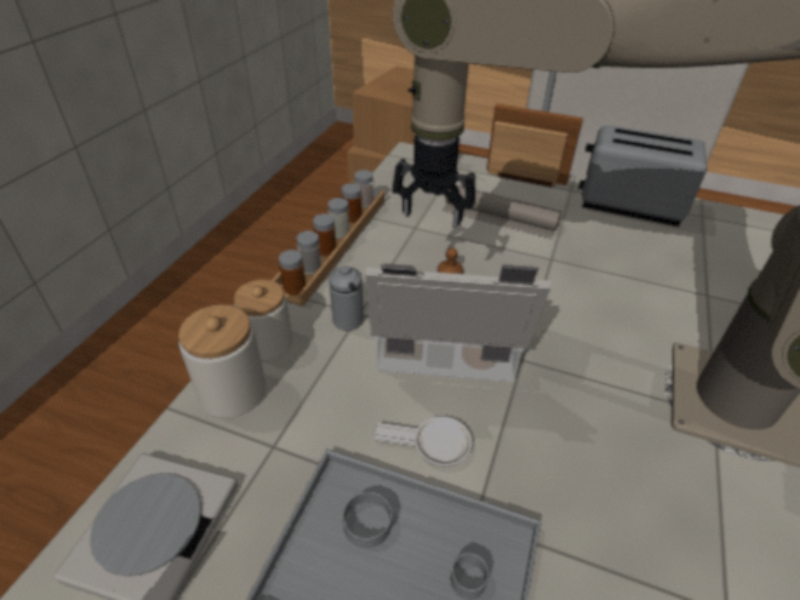

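The scene view shows the box in the centre: the lid stands on its +y side (800-px picture, lid ~(475,250)), its latches are at (484,188) and (503,250), and the gripper is above the front half. The side view shows the lid's outer face from behind at (455,305), with latches at (400,270) and (518,272).

Run:
```python
from h import *
d=np.load("side_d.npy"); W=cloud("side",d); s=560/800
# lid region in side image
poly=(np.array([[375,282],[545,295],[525,340],[378,335]])*s).astype(np.int32)
m=np.zeros((420,560),np.uint8); cv2.fillPoly(m,[poly],1); m=(m>0)&(d>0)
P=W[m]; c=np.median(P,0)
for _ in range(5):
    n=np.linalg.svd(P-P.mean(0),full_matrices=False)[2][2]; e=(P-P.mean(0))@n; P=P[abs(e)<max(3,2*e.std())]
n*=np.sign(n[1]); print("lid c",P.mean(0).round(1),"n",n.round(4),"std",e.std(),"tilt",np.degrees(np.arcsin(n[2])),"yaw n",np.degrees(np.arctan2(n[1],n[0])))
ctr=P.mean(0)
# all lid-plane points near
V=W.reshape(-1,3); dd=(V-ctr)@n; h=np.array([n[1],-n[0],0]);h/=np.linalg.norm(h)
ok=(abs(dd)<7)&(d.ravel()>0)&(np.linalg.norm(V-ctr,axis=1)<230)&(V[:,2]>90)
Q=V[ok]; u=(Q-ctr)@h; print("lid u range",np.percentile(u,[.5,2,98,99.5]).round(),"z",np.percentile(Q[:,2],[.5,2,98,99.5]).round(), "h",h.round(3))
# top edge points
top=[Q[abs(u-k)<10][:,2].max().round() for k in(-100,-60,0,60,100)]; print(top)
# scene cloud: box rim heights
d2=np.load("scene_d.npy"); W2=cloud("scene",d2)
for z0,z1 in((98,112),):
    mm=(W2[...,2]>z0)&(W2[...,2]<z1)&(d2>0)&(abs(W2[...,0]-600)<250)&(abs(W2[...,1])<250)
    Z=W2[mm]; print(len(Z),Z.min(0),Z.max(0)); print(cv2.minAreaRect(Z[:,:2].astype(np.float32)))
# latches: points per side image pixel
for (x,y) in((390,268),(400,269),(412,272),(508,270),(518,272),(530,274),(503,278),(395,275),(349,272),(348,300)):
    print((x,y),W[int(y*s),int(x*s)].round())
for (x,y) in((484,188),(503,250),(390,300),(395,343),(460,340),(328,300),(412,352),(510,287),(424,268)):
    print((x,y),W2[int(y*s),int(x*s)].round())
for nme,sc in(("side",(340,240,240,180)),("scene",(360,160,200,220))):
    p=cv2.imread(nme+"_raw.png"); x,y,w,hh=[int(k*s) for k in sc]
    cv2.imwrite(f"pics/{nme}_crop.png",cv2.resize(p[y:y+hh,x:x+w],None,fx=3.5,fy=3.5,interpolation=cv2.INTER_CUBIC))
```

```text
lid c [499.2 183.4 206.6] n [-0.2618  0.9336 -0.2447] std 0.9972418503248035 tilt -14.165249572932865 yaw n 105.66723942719851
lid u range [-133. -129.  130.  135.] z [ 93. 101. 317. 325.] h [0.963 0.27  0.   ]
[np.float64(328.0), np.float64(327.0), np.float64(287.0), np.float64(319.0), np.float64(320.0)]
342 [390.8081588  -17.71351111  98.04794738] [845.93994871 181.03139678 111.92082512]
((624.3798828125, 89.12184143066406), (457.8964538574219, 184.7262420654297), 13.661455154418945)
(390, 268) [581. 247. 320.]
(400, 269) [567. 243. 318.]
(412, 272) [555. 229. 306.]
(508, 270) [427. 188. 318.]
(518, 272) [413. 184. 316.]
(530, 274) [396. 178. 314.]
(503, 278) [432. 182. 298.]
(395, 275) [583. 223. 288.]
(349, 272) [736.  72. 133.]
(348, 300) [729.  99.  84.]
(484, 188) [414. 178. 309.]
(503, 250) [573. 231. 309.]
(390, 300) [553.  -8.  16.]
(395, 343) [678.  22.  34.]
(460, 340) [634. 175.  14.]
(328, 300) [ 605. -151.   69.]
(412, 352) [744.  69. 138.]
(510, 287) [463. 288.   7.]
(424, 268) [489.  65.  85.]
```

View pics/scene_crop.png

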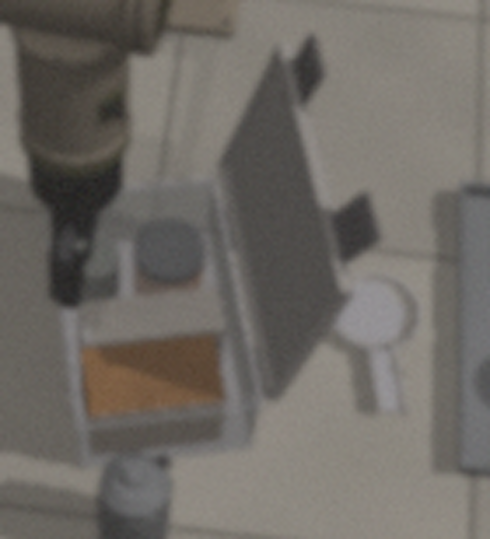

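The crop shows the lid leaning back, both latches folded out (crop (308,70) and (352,228)), and the spoon rest behind (375,320). The fit gives a box +x yaw of about 105.7° and a lid angle of about 1.82. The hinge is near (508,151) and the lid edge near (495,199,285).

```bash
cat >> h.py <<'E'
from scipy.spatial.transform import Rotation as Ro
YAW=105.67; C=np.array([534.,59.5,0]); B=Ro.from_euler('z',YAW,degrees=True).as_matrix()
def st():
    s=r.sense(); T=Ro.from_euler('xyz',s["tcp_rot"],degrees=True).as_matrix(); p=np.array(s["tool_pos"])
    print("t",round(s["time"],2),"tcp",p.round(1),"rpy",np.round(s["tcp_rot"],1),"F",np.round(s["ft_force"],1),"gap",s["finger_gap"],"reach",r.tip_reach)
    tip=p+T[:,2]*r.tip_reach
    print("tip in box",(B.T@(tip-C)).round(1),"tool axes in box (cols)",(B.T@T).round(3).tolist()); return s,T,p
def goto(tipbox):
    s,T,p=st(); g=C+B@np.array(tipbox,float)-T[:,2]*r.tip_reach
    print("shift tool axes mm",(T.T@(g-p)).round(1))
E
python3 -c "
from h import *
goto([160,0,345])"
python3 -m handwheel '[[0,0,-0.04,0,0,7,0],[0,0,-0.04,0,0,7,0],[0,0,-0.03,0,0,7,0]]' 20
python3 -c "
from h import *
goto([160,0,345])"
```

```text
t 0.1 tcp [5.995e+02 1.000e-01 2.493e+02] rpy [-179.9   -0.    90. ] F [ 0.4 -0.2 -0.2] gap 85.67679880271369 reach 19.0
tip in box [-74.9 -47.  230.3] tool axes in box (cols) [[0.963, -0.27, 0.001], [-0.27, -0.963, 0.002], [0.0, -0.002, -1.0]]
shift tool axes mm [ 213.5 -108.9 -114.4]
time: 0.35
tool_pos: [599.7, 0.1, 362.4]
tcp_rot: [180.0, -0.0, 68.7]
ft_force: [1.9, -0.0, 0.0]
finger_gap: 51.6
grip_force: 0.0
t 0.35 tcp [5.997e+02 1.000e-01 3.624e+02] rpy [180.   -0.   68.7] F [ 1.9 -0.   0. ] gap 51.569731397729534 reach 19.0
tip in box [-75.  -47.2 343.4] tool axes in box (cols) [[0.799, -0.602, 0.0], [-0.602, -0.799, -0.0], [0.0, 0.0, -1.0]]
shift tool axes mm [ 159.2 -179.2   -1.6]
```

```bash
python3 -m handwheel '[[0,0,-0.02,0,0,-7,0],[0,0,0,0,0,-7,0],[0,0,0,0,0,-7,0],[0,0,0,0,0,-7,0],[0,0,0,0,0,-7,0],[0,0,0,0,0,-2,0]]'
python3 -m handwheel '[[0.04,-0.008,0,0,0,0,0],[0.04,-0.008,0,0,0,0,0],[0.04,-0.008,0,0,0,0,0],[0.04,-0.008,0,0,0,0,0],[0.04,-0.008,0,0,0,0,0],[0.038,-0.007,0,0,0,0,0],[0,0,0,0,0,0,0]]'
python3 -c "
from h import *
goto([165,0,262])
p,d=r.snapshot('side'); cv2.imwrite('pics/side1.png',cv2.resize(p[100:280,200:440],None,fx=3,fy=3))"
```

```text
time: 0.85
tool_pos: [599.9, 0.0, 379.7]
tcp_rot: [-179.9, -0.0, 106.4]
ft_force: [0.1, -0.1, -0.0]
finger_gap: 0.1
grip_force: 0.0
time: 1.43
tool_pos: [486.0, 221.3, 380.3]
tcp_rot: [-180.0, -0.2, 106.3]
ft_force: [0.0, -1.0, -0.2]
finger_gap: -0.1
grip_force: 0.0
t 1.43 tcp [486.  221.3 380.3] rpy [-180.    -0.2  106.3] F [ 0.  -1.  -0.2] gap -0.1477292708365275 reach 19.0
tip in box [168.8   2.5 361.3] tool axes in box (cols) [[1.0, 0.012, 0.003], [0.012, -1.0, 0.001], [0.003, -0.001, -1.0]]
shift tool axes mm [-4.1  2.5 99.3]
```

View pics/side1.png

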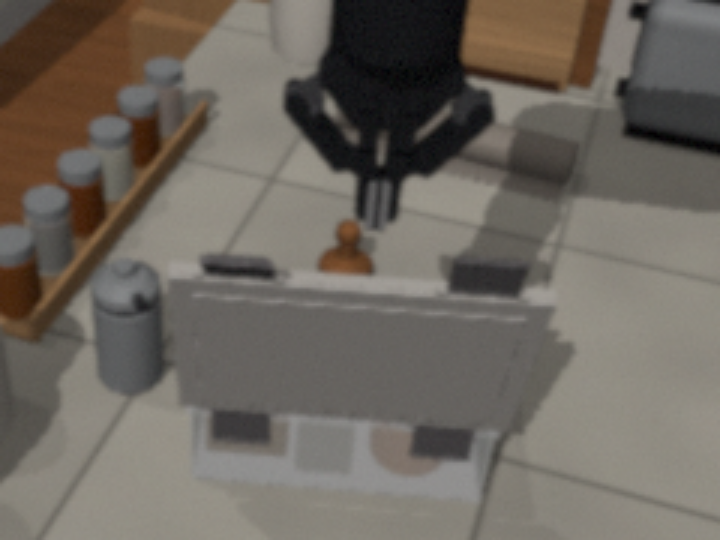

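The side crop shows the closed fingers (375,220) centred over the lid, with their wide knuckles above latch height. I'll insert only about 13 mm below the lid edge so the knuckles clear the latches.

```bash
python3 -m handwheel '[[0.012,0.002,0.02,0,0,0.6,0],[0,0,0.03,0,0,0,0],[0,0,0.03,0,0,0,0],[0,0,0.008,0,0,0,0],[0,0,0,0,0,0,0]]'
python3 -m handwheel '[[-0.006,0,0,0,0,0,0],[-0.006,0,0,0,0,0,0],[-0.006,0,0,0,0,0,0],[-0.006,0,0,0,0,0,0],[-0.006,0,0,0,0,0,0]]'
python3 -c "
from h import *
st()
p,d=r.snapshot('side'); cv2.imwrite('pics/side2.png',cv2.resize(p[100:280,200:440],None,fx=3,fy=3))"
```

```text
time: 1.9
tool_pos: [486.6, 226.6, 288.8]
tcp_rot: [-179.6, 0.0, 105.3]
ft_force: [0.0, 0.0, 0.0]
finger_gap: -0.1
grip_force: 0.0
time: 2.32
tool_pos: [496.7, 198.4, 293.9]
tcp_rot: [179.9, -0.0, 105.4]
ft_force: [0.1, 1.2, 0.3]
finger_gap: -0.3
grip_force: 0.6
t 2.32 tcp [496.7 198.4 293.9] rpy [179.9  -0.  105.4] F [0.1 1.2 0.3] gap -0.3092416802368448 reach 19.0
tip in box [143.9  -1.6 274.9] tool axes in box (cols) [[1.0, -0.005, 0.0], [-0.005, -1.0, -0.003], [0.0, 0.003, -1.0]]
```

View pics/side2.png

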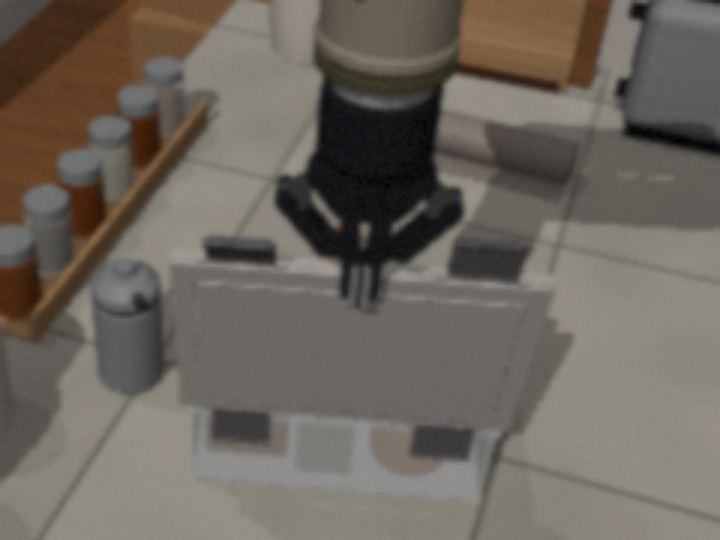

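The fingertip is touching the lid just below its edge (360,300), between the latches, at 1.2 N with the knuckles clear. I'll keep pushing.

```bash
python3 -m handwheel '[[-0.006,0,0.000,0,0,0,0],[-0.006,0,0,0,0,0,0],[-0.006,0,0,0,0,0,0],[-0.006,0,0,0,0,0,0],[-0.006,0,0,0,0,0,0],[-0.006,0,0,0,0,0,0],[-0.006,0,0.001,0,0,0,0],[-0.006,0,0.001,0,0,0,0]]'
python3 -m handwheel '[[-0.006,0,0.001,0,0,0,0],[-0.006,0,0.001,0,0,0,0],[-0.006,0,0.002,0,0,0,0],[-0.006,0,0.002,0,0,0,0],[-0.006,0,0.002,0,0,0,0],[-0.006,0,0.002,0,0,0,0],[-0.006,0,0.002,0,0,0,0],[-0.006,0,0.002,0,0,0,0]]'
python3 -c "
from h import *
st()
p,d=r.snapshot('side'); cv2.imwrite('pics/side3.png',cv2.resize(p[100:280,200:440],None,fx=3,fy=3))"
```

```text
time: 3.03
tool_pos: [509.1, 152.1, 291.1]
tcp_rot: [179.9, 0.0, 105.4]
ft_force: [0.6, 0.6, 0.6]
finger_gap: 0.2
grip_force: 0.1
time: 3.7
tool_pos: [521.4, 105.8, 275.9]
tcp_rot: [-180.0, 0.0, 105.4]
ft_force: [0.5, -0.2, -0.4]
finger_gap: -0.5
grip_force: 0.0
t 3.7 tcp [521.4 105.8 275.9] rpy [-180.     0.   105.4] F [ 0.5 -0.2 -0.4] gap -0.4679655194204609 reach 19.0
tip in box [ 48.   -0.3 256.9] tool axes in box (cols) [[1.0, -0.005, -0.0], [-0.005, -1.0, 0.0], [-0.0, -0.0, -1.0]]
```

View pics/side3.png

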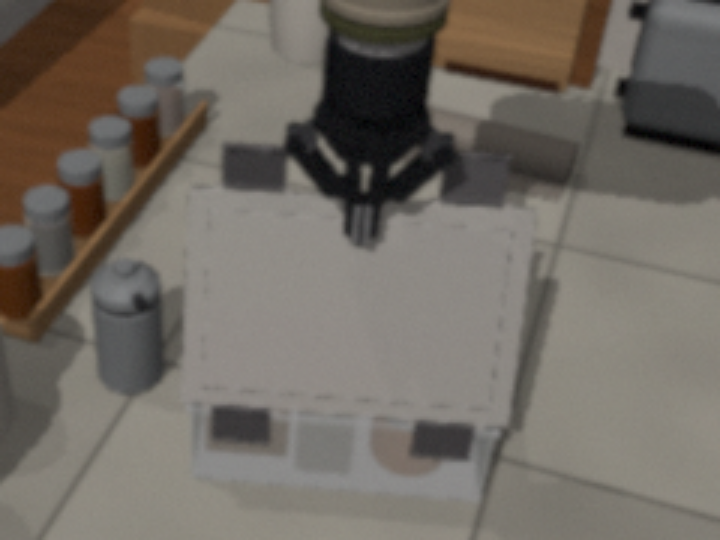

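The lid is now about 20° past upright, with the fingertip behind it at (360,240). A little more pushing should drop it.

```bash
python3 -m handwheel '[[-0.006,0,0.002,0,0,0,0],[-0.006,0,0.003,0,0,0,0],[-0.006,0,0.003,0,0,0,0],[-0.006,0,0.003,0,0,0,0],[-0.006,0,0.003,0,0,0,0],[-0.006,0,0.003,0,0,0,0],[-0.006,0,0.003,0,0,0,0],[-0.006,0,0.003,0,0,0,0]]'
python3 -m handwheel '[[0,0,0,0,0,0,0],[0,0,0,0,0,0,0],[0,0,-0.02,0,0,0,0],[0,0,-0.02,0,0,0,0],[0,0,0,0,0,0,0],[0,0,0,0,0,0,0],[0,0,0,0,0,0,0],[0,0,0,0,0,0,0]]'
python3 - <<'E'
from h import *
st()
for n in("scene","side"):
    p,d=r.snapshot(n); W=cloud(n,d)
    if n=="side": cv2.imwrite('pics/side4.png',cv2.resize(p[100:280,200:440],None,fx=3,fy=3))
    L=(W-C)@B; L=L[d>0]
    m=(abs(L[:,0])<100)&(abs(L[:,1])<140)&(L[:,2]>95)&(L[:,2]<135); print(n,"lid z",np.percentile(L[m][:,2],[5,50,95]).round(1))
    k=m&(L[:,2]>108); print(cv2.minAreaRect(W[d>0][k][:,:2].astype(np.float32)))
    for nm,y in(("near",85),("far",-85)):
        q=L[(abs(L[:,1]-y)<22)&(L[:,0]<-100)&(L[:,0]>-145)&(L[:,2]>60)&(L[:,2]<175)]
        print(nm,len(q),[ (x0,np.median(q[abs(q[:,0]-x0)<3][:,2]).round(1)) for x0 in(-104,-110,-116,-122,-128,-134) if (abs(q[:,0]-x0)<3).sum()>2])
E
```

```text
time: 4.42
tool_pos: [534.2, 59.6, 253.0]
tcp_rot: [-180.0, -0.0, 105.4]
ft_force: [0.3, -0.3, -0.2]
finger_gap: -0.4
grip_force: 0.0
time: 5.08
tool_pos: [533.6, 60.3, 292.2]
tcp_rot: [-179.9, -0.0, 105.4]
ft_force: [1.0, -0.3, 1.1]
finger_gap: -0.1
grip_force: 0.0
t 5.08 tcp [533.6  60.3 292.2] rpy [-179.9   -0.   105.4] F [ 1.  -0.3  1.1] gap -0.10891552416563748 reach 19.0
tip in box [9.000e-01 2.000e-01 2.732e+02] tool axes in box (cols) [[1.0, -0.004, 0.0], [-0.004, -1.0, 0.001], [0.0, -0.001, -1.0]]
scene lid z [108.5 114.5 119.3]
((535.7608032226562, 59.29852294921875), (275.2633972167969, 197.8818817138672), 15.616839408874512)
near 99 [(-104, np.float64(107.8)), (-110, np.float64(108.1)), (-116, np.float64(107.9)), (-122, np.float64(109.3)), (-128, np.float64(110.7)), (-134, np.float64(107.8))]
far 112 [(-104, np.float64(113.0)), (-110, np.float64(115.5)), (-116, np.float64(116.8)), (-122, np.float64(119.6)), (-128, np.float64(121.8))]
side lid z [105.1 112.4 115.1]
((534.792724609375, 59.497528076171875), (271.566162109375, 199.35824584960938), 15.651288032531738)
near 102 [(-104, np.float64(107.3)), (-110, np.float64(106.6)), (-116, np.float64(106.4)), (-122, np.float64(105.6)), (-128, np.float64(106.3)), (-134, np.float64(105.2))]
far 142 [(-104, np.float64(111.2)), (-110, np.float64(112.4)), (-116, np.float64(113.9)), (-122, np.float64(117.2)), (-128, np.float64(118.9))]
```

View pics/side4.png

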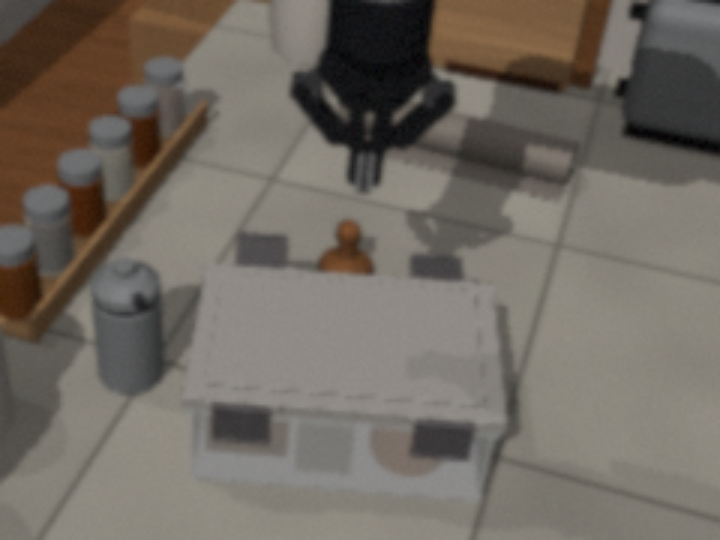

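The lid is down flat and the latches stick straight out (crop (262,248) far, (436,266) near). The box pose hasn't changed. Near latch first.

```bash
python3 -m handwheel '[[-0.032,-0.021,0.01,0,0,0,0],[-0.032,-0.021,0.02,0,0,0,0],[-0.032,-0.021,0.02,0,0,0,0],[-0.031,-0.022,0.02,0,0,0,0],[0,0,0.03,0,0,0,0],[0,0,0.023,0,0,0,0],[0,0,0,0,0,0,0]]'
python3 -c "
from h import *
st()"
python3 -m handwheel '[[0,0,0.01,0,0,0,0],[0,0,0.01,0,0,0,0],[0,0,0.01,0,0,0,0],[0,0,0.008,0,0,0,0],[0,0,0.008,0,0,0,0],[0,0,0.008,0,0,0,0],[0,0,0.008,0,0,0,0],[0,0,0.008,0,0,0,0]]'
python3 -c "
from h import *
goto([-112,85,76])"
```

```text
time: 5.77
tool_pos: [483.2, -81.0, 166.3]
tcp_rot: [-179.5, -0.3, 105.3]
ft_force: [-0.9, 0.5, -1.2]
finger_gap: -0.1
grip_force: 0.0
t 5.77 tcp [483.2 -81.  166.3] rpy [-179.5   -0.3  105.3] F [-0.9  0.5 -1.2] gap -0.07149728847765445 reach 19.0
tip in box [-121.5   87.1  147.3] tool axes in box (cols) [[1.0, -0.007, 0.005], [-0.007, -1.0, 0.008], [0.005, -0.008, -1.0]]
time: 6.43
tool_pos: [487.5, -81.3, 102.0]
tcp_rot: [180.0, 0.0, 105.4]
ft_force: [0.6, -1.3, 0.9]
finger_gap: -0.1
grip_force: 0.8
t 6.43 tcp [487.5 -81.3 102. ] rpy [180.    0.  105.4] F [ 0.6 -1.3  0.9] gap -0.14207101214215623 reach 19.0
tip in box [-123.    82.8   83. ] tool axes in box (cols) [[1.0, -0.005, -0.001], [-0.005, -1.0, -0.001], [-0.001, 0.001, -1.0]]
shift tool axes mm [11.  -2.3  7. ]
```

```bash
python3 -m handwheel '[[0.002,0,0.004,0,0,0,0],[0.003,0,0.003,0,0,0,0],[0.003,0,0.001,0,0,0,0],[0.002,0,0,0,0,0,0],[0.001,0,0,0,0,0,0],[0,0,0,0,0,0,0]]'
python3 -c "
from h import *
st()"
python3 -m handwheel '[[0.001,0,0,0,0,0,0],[0,0,0,0,0,0,0],[0.001,0,0,0,0,0,0],[0,0,0,0,0,0,0]]'
python3 -c "
from h import *
st()"
```

```text
time: 6.93
tool_pos: [484.1, -70.3, 94.5]
tcp_rot: [180.0, -0.0, 105.4]
ft_force: [-0.9, -0.0, 1.1]
finger_gap: -0.3
grip_force: 0.0
t 6.93 tcp [484.1 -70.3  94.5] rpy [180.   -0.  105.4] F [-0.9 -0.   1.1] gap -0.33120866957070466 reach 19.0
tip in box [-111.5   83.1   75.5] tool axes in box (cols) [[1.0, -0.004, 0.0], [-0.004, -1.0, -0.0], [0.0, 0.0, -1.0]]
time: 7.27
tool_pos: [483.7, -68.6, 94.4]
tcp_rot: [180.0, 0.0, 105.4]
ft_force: [1.0, -1.5, -0.3]
finger_gap: -0.4
grip_force: 0.6
t 7.27 tcp [483.7 -68.6  94.4] rpy [180.    0.  105.4] F [ 1.  -1.5 -0.3] gap -0.3714993126476501 reach 19.0
tip in box [-109.8   83.1   75.4] tool axes in box (cols) [[1.0, -0.005, -0.0], [-0.005, -1.0, -0.0], [-0.0, 0.0, -1.0]]
```

```bash
for i in 1 2; do python3 -m handwheel '[[0.001,0,0,0,0,0,0],[0,0,0,0,0,0,0],[0.001,0,0,0,0,0,0],[0,0,0,0,0,0,0],[0,0,0,0,0,0,0]]' | grep -E "tool_pos|ft_force"; done
```

```text
tool_pos: [483.2, -67.0, 94.4]
ft_force: [1.0, -4.2, -2.7]
tool_pos: [482.4, -66.1, 94.4]
ft_force: [0.5, -9.7, -1.9]
```

Near latch is at its stop (~10 N). Back off and go to the far latch.

```bash
python3 -m handwheel '[[-0.008,0,0,0,0,0,0],[-0.01,0,-0.02,0,0,0,0],[0,0,-0.035,0,0,0,0],[0,0,-0.025,0,0,0,0],[0,0.03,0,0,0,0,0],[0,0.035,0,0,0,0,0],[0,0.035,0,0,0,0,0],[0,0.035,0,0,0,0,0]]'
python3 -m handwheel '[[0,0.033,0,0,0,0,0],[0,0,0,0,0,0,0]]'
python3 - <<'E'
from h import *
goto([-125,-85,83])
p,d=r.snapshot("side"); cv2.imwrite('pics/side5.png',cv2.resize(p[100:280,200:440],None,fx=3,fy=3))
W=cloud("side",d); L=(W-C)@B; k=(d>0)&(abs(L[...,0])<100)&(abs(L[...,1])<140)&(L[...,2]>104)&(L[...,2]<125)
print(cv2.minAreaRect(W[k][:,:2].astype(np.float32)))
E
```

```text
time: 8.77
tool_pos: [619.0, -45.7, 174.7]
tcp_rot: [179.9, -0.0, 105.4]
ft_force: [0.2, -1.1, -0.2]
finger_gap: -0.2
grip_force: 0.0
time: 8.93
tool_pos: [652.7, -35.4, 171.7]
tcp_rot: [-180.0, -0.1, 105.5]
ft_force: [0.6, -1.1, -0.1]
finger_gap: 0.0
grip_force: 0.0
t 8.93 tcp [652.7 -35.4 171.7] rpy [-1.800e+02 -1.000e-01  1.055e+02] F [ 0.6 -1.1 -0.1] gap 0.017280819503225103 reach 19.0
tip in box [-123.4  -88.6  152.7] tool axes in box (cols) [[1.0, -0.003, 0.002], [-0.003, -1.0, 0.001], [0.002, -0.001, -1.0]]
shift tool axes mm [-1.8 -3.6 69.7]
((534.5302734375, 60.17931365966797), (272.35443115234375, 199.44264221191406), 15.319172859191895)
```

View pics/side5.png

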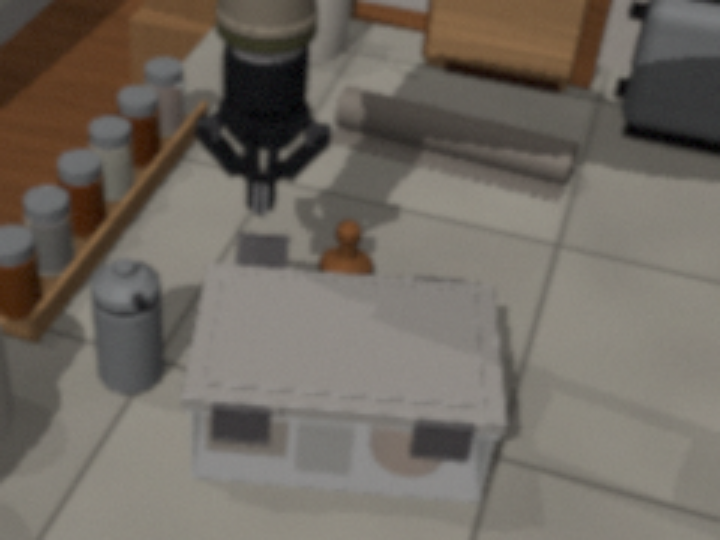

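The near latch no longer shows beyond the lid's front edge (436,275), the box hasn't moved, and the far latch is still up at (262,248) under the fingers. Repeat there.

```bash
python3 -m handwheel '[[-0.001,-0.003,0.01,0,0,0,0],[0,0,0.01,0,0,0,0],[0,0,0.01,0,0,0,0],[0,0,0.008,0,0,0,0],[0,0,0.008,0,0,0,0],[0,0,0.008,0,0,0,0],[0,0,0.008,0,0,0,0],[0,0,0.008,0,0,0,0]]'
python3 -m handwheel '[[0.002,0,0.004,0,0,0,0],[0.003,0,0.003,0,0,0,0],[0.003,0,0.001,0,0,0,0],[0.003,0,0,0,0,0,0],[0.001,0,0,0,0,0,0],[0,0,0,0,0,0,0]]'
python3 -c "
from h import *
st()"
```

```text
time: 9.65
tool_pos: [646.8, -39.3, 104.0]
tcp_rot: [180.0, 0.0, 105.4]
ft_force: [0.9, 0.2, 1.6]
finger_gap: -0.0
grip_force: 0.8
time: 10.15
tool_pos: [643.4, -27.3, 96.5]
tcp_rot: [180.0, -0.0, 105.4]
ft_force: [0.3, 0.5, -0.3]
finger_gap: -0.5
grip_force: 0.0
t 10.15 tcp [643.4 -27.3  96.5] rpy [180.   -0.  105.4] F [ 0.3  0.5 -0.3] gap -0.4620879293367768 reach 19.0
tip in box [-113.1  -81.9   77.5] tool axes in box (cols) [[1.0, -0.004, 0.0], [-0.004, -1.0, -0.0], [0.0, 0.0, -1.0]]
```

```bash
python3 -m handwheel '[[0.001,0,0.001,0,0,0,0],[0.001,0,0.001,0,0,0,0],[0.001,0,0,0,0,0,0],[0.001,0,0,0,0,0,0],[0,0,0,0,0,0,0],[0,0,0,0,0,0,0]]' | grep -E "tool_pos|ft_force"; for i in 1; do python3 -m handwheel '[[0.001,0,0,0,0,0,0],[0,0,0,0,0,0,0],[0,0,0,0,0,0,0]]' | grep -E "tool_pos|ft_force"; done; python3 -c "
from h import *
st()"
```

```text
tool_pos: [642.5, -23.8, 94.4]
ft_force: [1.3, -0.5, 0.4]
tool_pos: [642.1, -22.8, 94.3]
ft_force: [1.7, -0.9, 0.1]
t 10.9 tcp [642.1 -22.8  94.3] rpy [-180.    -0.   105.4] F [ 1.7 -0.9  0.1] gap 0.4022348415489972 reach 19.0
tip in box [-108.5  -81.8   75.3] tool axes in box (cols) [[1.0, -0.005, 0.0], [-0.005, -1.0, 0.0], [0.0, -0.0, -1.0]]
```

```bash
for i in 1 2; do python3 -m handwheel '[[0.001,0,0,0,0,0,0],[0,0,0,0,0,0,0],[0,0,0,0,0,0,0]]' | grep -E "tool_pos|ft_force"; done
```

```text
tool_pos: [642.0, -22.4, 94.3]
ft_force: [2.3, -4.9, -0.9]
tool_pos: [642.0, -22.1, 94.4]
ft_force: [3.2, -7.2, -1.9]
```

The far latch is at its stop too. Back off and check both fronts with the wrist camera.

```bash
python3 -m handwheel '[[-0.008,0,0,0,0,0,0],[-0.01,0,-0.02,0,0,0,0],[0,0,-0.035,0,0,0,0],[0,0,-0.04,0,0,0,0],[-0.03,-0.035,-0.03,0,0,0,0],[-0.03,-0.035,0,0,0,0,0],[-0.03,-0.01,0,0,0,0,0],[-0.03,0,0,0,0,0,0]]' | grep tool_pos
python3 - <<'E'
from h import *
s,T,p=st(); q,d=r.snapshot("wrist"); c=r.calibration("wrist"); print(c)
cv2.imwrite("pics/w.png",cv2.resize(q,(800,600)))
f=210/np.tan(np.radians(c["vfov"]/2)); v,u=np.mgrid[0:420,0:560]; x=(u-c["cx"]);y=(v-c["cy"]); rr=np.hypot(x,y)+1e-9; th=rr/f
P=np.stack([x/rr*np.tan(th)*d,y/rr*np.tan(th)*d,d,np.ones_like(d)],-1)@np.array(c["tool_from_camera"]).T
L=((P[...,:3]@T.T+p)-C)@B; ok=(d>0)&(th<1.4)
for nm,yy in(("near",85),("far",-85),("mid",0)):
    k=ok&(abs(L[...,1]-yy)<20)&(L[...,0]<-70)&(L[...,0]>-150)
    print(nm,[(z,k2.sum(),np.median(L[...,0][k2]).round(1)) for z in(115,105,100,95,90,85,80,75,70,60,50,40) for k2 in[k&(abs(L[...,2]-z)<2.5)] if k2.sum()>2])
E
```

```text
tool_pos: [608.0, -163.5, 212.9]
t 12.07 tcp [ 608.  -163.5  212.9] rpy [-180.    -0.   105.4] F [ 0.3  0.1 -0.3] gap -0.28925436369114577 reach 19.0
tip in box [-234.7  -11.   193.9] tool axes in box (cols) [[1.0, -0.004, 0.001], [-0.004, -1.0, 0.0], [0.001, -0.0, -1.0]]
{'vfov': 65.70646984690485, 'cx': 282.4419856946516, 'cy': 206.01115938906915, 'tool_from_camera': array([[ 1.57030917e-03, -9.48837693e-01, -3.15760298e-01,
         8.11179917e+01],
       [ 9.99998061e-01,  1.86507656e-03, -6.31329572e-04,
        -2.46262776e-01],
       [ 1.18794643e-03, -3.15758694e-01,  9.48838783e-01,
        -1.23649348e+02],
       [ 0.00000000e+00,  0.00000000e+00,  0.00000000e+00,
         1.00000000e+00]])}
near [(115, np.int64(193), np.float64(-73.6)), (105, np.int64(149), np.float64(-91.0)), (100, np.int64(44), np.float64(-96.3)), (95, np.int64(73), np.float64(-96.3)), (90, np.int64(63), np.float64(-96.3)), (85, np.int64(59), np.float64(-96.2)), (80, np.int64(58), np.float64(-96.3)), (75, np.int64(88), np.float64(-96.4)), (70, np.int64(103), np.float64(-97.7)), (60, np.int64(4), np.fl
[... 187 characters left out ...]
nt64(50), np.float64(-96.9)), (95, np.int64(73), np.float64(-96.8)), (90, np.int64(68), np.float64(-96.8)), (85, np.int64(62), np.float64(-96.8)), (80, np.int64(67), np.float64(-96.8)), (75, np.int64(83), np.float64(-96.9)), (70, np.int64(123), np.float64(-98.1)), (60, np.int64(3), np.float64(-84.8)), (50, np.int64(3), np.float64(-84.8))]
mid [(115, np.int64(23), np.float64(-85.0)), (105, np.int64(126), np.float64(-90.5)), (100, np.int64(93), np.float64(-90.5)), (95, np.int64(21), np.float64(-90.4)), (75, np.int64(11), np.float64(-84.7)), (70, np.int64(71), np.float64(-84.5)), (60, np.int64(80), np.float64(-84.5)), (50, np.int64(72), np.float64(-84.4)), (40, np.int64(62), np.float64(-84.5))]
```

View pics/w.png

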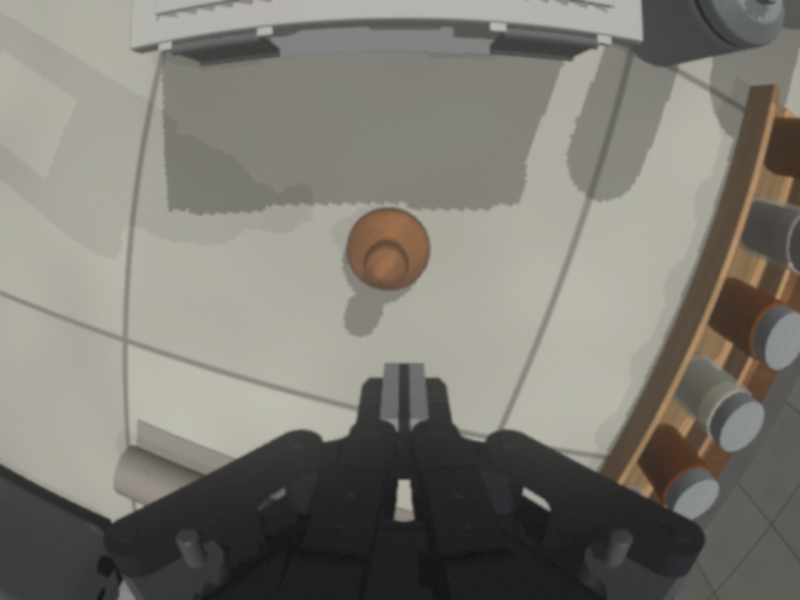

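The wrist view shows both latches (225,48) and (548,45) hanging vertical and flat along the front: depth is constant from z 75 to 100, so both are at angle 0. The stamp (388,248) is untouched and the gripper is clear.

```bash
python3 -c "
from bench import r
print(r.hand_in())"
```

```text
the job is handed in; nothing more can be done
None
```

The box is shut: the lid was pushed over from behind, then both front latches were pressed flat (near first, then far), the box stayed in place, and the job was handed in at about 12 s.

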